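# Pin a live-edge strip in the crosscut jig for sawing

## Task

I am about to saw this live-edge strip to length: swing the fence's flip stop all the way down, then slide the strip so that its straight back edge lies flat on the fence and its left end touches the stop. Then pin it flat on the jig's base and tight to the fence with one slanting push on its bark edge, as hard forward as down and a good kilo or more in all, anywhere between the stop and the saw slot with the fingers clear of the slot. Finish still holding it like that, and leave the plane, the saw, the square and the piece already cut where they are.

Things in the scene. Friction and masses are not known exactly. Their poses are not given: they have to be found in the camera images.
- jig: Fixed crosscut jig on the bench: white melamine-faced base board, 270 (x) by 540 (y) by 18 mm thick; wood slides on it easily (friction about 0.3). Origin at the centre of its underside, on the bench; x points from the worker (robot) side towards the fence, y to the left along the fence, z up. Turned up to 0.15 rad on the bench.
- fence: Fixed wooden fence along the far side of the base, 30 mm thick (x) by 540 mm long (y) by 45 mm high, with an aluminium T-track 10 mm high on its left part. Origin in the middle of the foot of its front face (the face towards the robot), at base-top height, 75 mm beyond the jig's centre; axes as the jig's.
- slot (a point): The saw slot, a 3 mm gap through the fence and dark line across the base; this point is where it meets the foot of the fence's front face, at base-top height. The slot runs straight along the jig's x towards the robot.
- stop: Flip stop's carriage, dark steel block 30 x 40 x 26 mm with black clamp knob (top 48 mm above the track), fixed on the T-track left of the slot. Origin over the fence's front face, at track-top height (55 mm above the base), in the plane of the stop face: with the arm down, the strip's left end meets the arm at y = 0 of this frame, 10 to 28 mm before the fence. Axes as the jig's.
- stop_arm (a joint): Aluminium L-shaped arm, 22 mm wide in y, left of the stop face. Angle in rad: 0 = fully down at its limit, to 1.6; starts raised. Down: beam 12 mm thick runs from the hinge 42 mm towards the robot, 18 mm thick foot then hangs in front of the fence. Raised: foot points to the robot. Stays where left (0.06 N m): push the foot's outer face down near its end, then on towards the fence.
- stop_hinge (a point): On the arm's hinge line (along the fence), middle of the arm's 22 mm width: 14 mm beyond the fence's front face, 69 mm above the base. The beam's top is 6 mm above this when down. Fixed to the carriage.
- stop_toe (a point): Free end of the arm's foot, in its stop face (right side), moves with the arm: when down 64 mm below the hinge line and 33 mm nearer the robot, 5 mm above the base.
- strip: Loose dark walnut strip, 260 (its y) x 64 (x) x 34 mm, about 0.3 kg; lies on the base, askew up to 0.3 rad, clear of fence and stop. Origin at centre of its underside. +x edge: straight sawn back edge, roughly facing the fence. -x edge, facing the robot: bark edge, 8 mm upright lip at the foot (x = -32 mm), then a 45 degree bevel to the top at x = -6 mm. Bark sits up to 2 mm proud, not felt.
- strip_end (a point): Centre of the strip's square left (+y) end, 17 mm above its underside: this end goes to the stop.
- strip_back (a point): Centre of the strip's straight back edge face, 17 mm above its underside: this face goes to the fence.
- cut_piece: Bystander: a 150 mm piece of the same section already cut, on the bench beyond the jig. Origin at the centre of its underside.
- plane: Bystander: wooden smoothing plane, 240 x 72 x 30 mm (blade to 65 mm), on the bench left of the jig. Origin at the centre of its underside.
- square: Bystander: try square, wooden stock 110 mm, steel blade 140 mm, on the bench beyond the jig. Origin amid its underside.
- saw: Bystander: pull saw 640 mm long, lying on the bench right of the jig, blade away from the robot. Origin about the middle of its length, at bench height.

How it is judged:
On the way, in this order (a step that is already met when the one before it is completed fails the run):
1. the flip stop is swung all the way down (value of joint stop_arm below 0.06 rad), for 0.2 s.
2. the strip lies flat on the fence with its left end at the stop (value of joint stop_arm below 0.06 rad and x of strip_back in the frame of fence between -0.003 and 0.003 m and angle between the y axis of strip and the y axis of fence, either way round below 0.02 rad and y of strip_end in the frame of stop between -0.003 and 0.003 m), for 0.2 s.
At the end, for the whole second after the job is handed in: Stop down (0.06 rad); strip flat on the base (2.5 mm, 0.03 rad), on the fence (3 mm, 0.02 rad) and at the stop (3 mm), at rest; fingers push it with over 6 N, it bears on the fence with over 2 N, on the base with over 5.5 N; TCP on its bark side, right of the stop face, 15 mm left of the slot (all of step 2 and angle between strip's own z axis and vertical below 0.03 rad and z of strip in the frame of jig between 0.0155 and 0.0205 m and contact force between strip and fence above 2 N and contact force between strip and jig above 5.5 N and contact force between the fingers and strip above 6 N and y of the grasp point in the frame of jig above -0.035 m and y of the grasp point in the frame of stop below 0 m and x of the grasp point in the frame of strip below 0 m and linear speed of strip below 0.02 m/s); the arm keeps its last pose, push and grip.
It fails at once if the cut piece is moved more than 15 mm (distance of cut_piece from where it was at the start of the episode above 0.015 m).
It fails at once if the plane is moved more than 15 mm (distance of plane from where it was at the start of the episode above 0.015 m).
It fails at once if the square is moved more than 15 mm (distance of square from where it was at the start of the episode above 0.015 m).
It fails at once if the saw is moved more than 15 mm (distance of saw from where it was at the start of the episode above 0.015 m).
It also fails if it takes over 61 s, if anything falls off the work surface, if the arm or the gripper's body presses on something with over 40 N, if the wrist force passes 120 N, or if a joint passes its speed limit or range.

## Robot

A 6-joint arm with a two-finger parallel gripper is mounted at the origin on the work surface. World frame = base frame: x ahead of the robot, y to its left, z up, the work surface at z = 0. Lengths are in m, angles in rad, forces in N, time in s.
With the tool pointing down it reaches from about 0.225 to 0.875 m from the base axis. Payload 3.4 kg.
Tool frame: the origin (TCP) lies between the finger pads, 19 mm behind the fingertips; this is the grasp point; z points along the fingers, y is the line along which they close (so a half turn about z gives the same grasp; the last joint's range is limited). The gripper opens to 85 mm and grips with 20 to 120 N. Pads are 22 mm wide; open, the fingers measure 114 mm over their backs; the gripper's body (76 mm by 85 mm) begins 54 mm behind the grasp point. The pads swing forward as they close: fully open they stand 13 mm farther back than shut.
Start: joints at [-1.242, 0.276, 1.505, -0, 1.361, -0.121], TCP at [0.25, -0.518, 0.25] pointing down, gripper open.
Joint ranges: [-2.89, 2.89], [-0.75, 2.08], [0.22, 2.7], [-1.18, 4.32], [0.11, 2.71], [-2.7, 2.7]. Speed limits (rad/s): [2.57, 2.57, 3.14, 3.14, 3.14, 3.14].

## Interface

Orientations are given as a unit quaternion [w, x, y, z].
In Python, from rig import get_state, get_image, sign_off, find_in, place_of gives the robot as it stands.
- The arm moves only by the tool apply_moves, never from a script. Its argument "deltas" is one flat list of numbers, 5 for each row, row after row: the finger opening in mm, from 0 to 85.4, then the shift along the tool's x, y, z in mm, then the turn about the tool's z in degrees. A call has 1 to 12 rows; each row is the pose to reach, as a shift and turn from the pose commanded when the call began, along the tool's axes at that moment; what a row does not reach only later rows make up. A row lasts 1/12 s, in which the tool goes at most 41.7 mm and 7.16 degrees, less where a joint would pass 70% of its speed; a pose out of reach is approached as far as the arm can. A call with a gripper value outside its range is refused whole. The fingers move at their own pace and stop on an object; "squeeze" is the grip in N (left out, the last holds). Time passes only in rows, so rows that repeat a pose let the fingers close. It gives the time, the measured TCP pose, the force, the opening and the grip force at its end, in the units of the state.
- get_state(): the state, without advancing time (a new reading comes with each control period).
- get_image(name): name is "side" or "top"; returns a dict with "frame" (480x640x3 uint8, red, green, blue), "K" (3x3 intrinsics, pixels), "k1" (the pictures are not rectified: a ray, as slopes to the right and down, at radius r is drawn at 1 + k1 r^2 times it, then the intrinsics apply), "position" and "orientation" of the camera in the world. Camera axes: x right, y down, z forward; pixel columns grow to the right and rows downward; lengths in m; the calibration is good to about 2 mm. A picture is of the moment at which its call begins. There is no depth.
- sign_off(): hands the job in; it is judged then, once.
Trained networks look in a picture, given as the dict that the camera call returned (one of the last four; its "shot" number tells which), for a name from the list of things; names that differ only in an ending like _2 or _b are one class to them, and where a whole thing is asked for, a point or a joint stands for the part that bears it (a point fixed in the world has none). Each returns a list of dicts, best first, with "score" (0 to 1); they miss things now and then, are a little off and sometimes report something else, mostly with a low value. They report only what shows in the picture. A call takes as long as a camera call.
- find_in(query, picture): "point" ([column, row] in pixels, amid what is visible of it).
- place_of(query, picture): "point" ([column, row] in pixels: a listed point, or the origin of a listed thing).
The state is a dict: "clock": time; "qpos": joint angles; "qd": joint speeds; "effort": joint torques, N m; "position": TCP position; "ee_rot": TCP orientation; "contact_force": force on the tool from outside, world axes, zero at the start; "moment": the same for the moment, N m; "width": finger opening in m; "gripper_force": force on a finger pad.
Only numpy, scipy, OpenCV 4.12 (cv2) and the standard library are available. Lean on these libraries where they do the work, as an engineer would, in place of code of your own. Each camera call takes 0.05 s, during which the arm holds its last target. There are 200 camera calls.

## Working session

There is one attempt and no reset: what is moved stays moved. The work goes in short steps, Python scripts to look and compute and a tool call to move; the robot and the scene stay as the last step left them, time stands still between calls to the robot, and variables do not carry over. Pictures are saved under pics/ and viewed, at most 10 in all, crops included, and the job is handed in when it is done.

Besides the shell and the picture viewer there is one more tool, called after ">>>" as a command line: name --argument value ..., lists and objects as JSON in quotes. apply_moves: Moves the arm, as the interface text tells. Its arguments: {"type":"object","properties":{"deltas":{"type":"array"},"squeeze":{"type":"number"}},"required":["deltas"]}

```bash
mkdir -p pics
cat > h.py <<'E'
import numpy as np, cv2
from scipy.spatial.transform import Rotation as R
from rig import *
def rot(q): return R.from_quat([q[1],q[2],q[3],q[0]]).as_matrix()
def ray(im,p):
    K=np.array(im["K"]); d=np.array([[[p[0],p[1]]]],float)
    u=cv2.undistortPoints(d,K,np.array([im["k1"],0,0,0.]))[0,0]
    return np.array(im["position"]),rot(im["orientation"])@np.array([u[0],u[1],1])
def atz(im,p,z):
    o,d=ray(im,p); return o+d*(z-o[2])/d[2]
def proj(im,P):
    Rm=rot(im["orientation"]); t=-Rm.T@np.array(im["position"])
    return cv2.projectPoints(np.array(P,float).reshape(-1,3),cv2.Rodrigues(Rm.T)[0],t,np.array(im["K"]),np.array([im["k1"],0,0,0.]))[0][:,0]
def tri(a,b):
    (o,d),(p,e)=a,b; d=d/np.linalg.norm(d);e=e/np.linalg.norm(e)
    s=np.linalg.lstsq(np.c_[d,-e],p-o,rcond=None)[0]
    A=o+s[0]*d;B=p+s[1]*e; return (A+B)/2,np.linalg.norm(A-B)
def best(f,n,im):
    r=f(n,im); return (r[0]["point"],r[0]["score"]) if r else (None,0)
E
python3 - <<'E'
from h import *
ims={n:get_image(n) for n in("top","side")}
for n,i in ims.items():
    cv2.imwrite(f"pics/{n}0.png",i["frame"][:,:,::-1]); print(n,i["position"],i["k1"])
Z=dict(jig=0,fence=.018,slot=.018,stop=.073,stop_hinge=.087,stop_toe=None,strip=.018,strip_end=.035,strip_back=.035,cut_piece=0,plane=0,square=0,saw=0)
np.set_printoptions(precision=4,suppress=True)
for k,z in Z.items():
    a=best(place_of,k,ims["top"]);b=best(place_of,k,ims["side"])
    print(k,a,b)
    if z is not None:
        for n,x in(("top",a),("side",b)):
            if x[0] is not None: print("   ",n,atz(ims[n],x[0],z))
    if a[0] is not None and b[0] is not None: print("   tri",*tri(ray(ims["top"],a[0]),ray(ims["side"],b[0])))
s=get_state();print(s["position"],s["ee_rot"],rot(s["ee_rot"]))
E
```

```text
top [ 0.35264502 -0.00993017  1.52672373] -0.11208347109385022
side [-0.17271192  1.00352344  0.85328818] -0.08655506946586741
jig ([309.0, 262.0], 0.6) ([324.4, 259.3], 0.91)
    top [0.5463 0.0032 0.    ]
    side [0.5476 0.0022 0.    ]
   tri [0.5464 0.0034 0.0011] 0.0005958472793926458
fence ([306.7, 239.1], 0.93) ([306.0, 243.1], 0.57)
    top [0.6202 0.0101 0.018 ]
    side [ 0.6382 -0.016   0.018 ]
   tri [0.6168 0.0101 0.0395] 0.0010253726932022162
slot ([322.7, 237.4], 0.61) ([314.1, 241.7], 0.72)
    top [ 0.6254 -0.0427  0.018 ]
    side [ 0.622  -0.0396  0.018 ]
   tri [ 0.6254 -0.0431  0.015 ] 0.0012667299627722411
stop ([276.5, 238.1], 0.88) ([286.1, 247.6], 0.66)
    top [0.6145 0.1055 0.073 ]
    side [0.6176 0.1091 0.073 ]
   tri [0.6166 0.1069 0.0717] 0.004470632203099604
stop_hinge ([274.8, 231.7], 0.66) ([287.2, 244.9], 0.86)
    top [0.6326 0.1099 0.087 ]
    side [0.6105 0.1115 0.087 ]
   tri [0.6267 0.1057 0.0798] 0.01709264487362053
stop_toe ([277.8, 255.3], 0.63) ([303.8, 242.5], 0.76)
   tri [0.5545 0.0987 0.111 ] 0.0015491072515374186
strip ([469.6, 296.7],
[... 526 characters left out ...]
5) ([291.6, 225.2], 0.62)
    top [ 0.7947 -0.1134  0.    ]
    side [ 0.7726 -0.1011  0.    ]
   tri [ 0.7938 -0.1173 -0.0138] 0.011307792308620264
plane (None, 0) ([236.3, 369.0], 0.72)
    side [0.44   0.5079 0.    ]
square ([271.4, 192.9], 0.64) ([248.5, 252.4], 0.81)
    top [0.7842 0.1296 0.    ]
    side [0.7718 0.1243 0.    ]
   tri [ 0.7789  0.1259 -0.0002] 0.012642841928136061
saw ([472.6, 293.9], 0.63) ([431.6, 207.0], 0.76)
    top [ 0.434  -0.5388  0.    ]
    side [ 0.4258 -0.5501  0.    ]
   tri [ 0.4283 -0.5402  0.0036] 0.012002901390257354
[ 0.25   -0.5178  0.25  ] [0.     0.9748 0.223  0.    ] [[ 0.9005  0.4348  0.0001]
 [ 0.4348 -0.9005 -0.0001]
 [ 0.      0.0001 -1.    ]]
```

Run:
```python
import cv2
a=cv2.imread("pics/top0.png")[170:330,190:450]; cv2.imwrite("pics/topc.png",cv2.resize(a,None,fx=3,fy=3,interpolation=cv2.INTER_CUBIC))
b=cv2.imread("pics/side0.png")[190:340,210:440]; cv2.imwrite("pics/sidec.png",cv2.resize(b,None,fx=3.4,fy=3.4,interpolation=cv2.INTER_CUBIC))
```

```text
(no output)
```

View pics/topc.png

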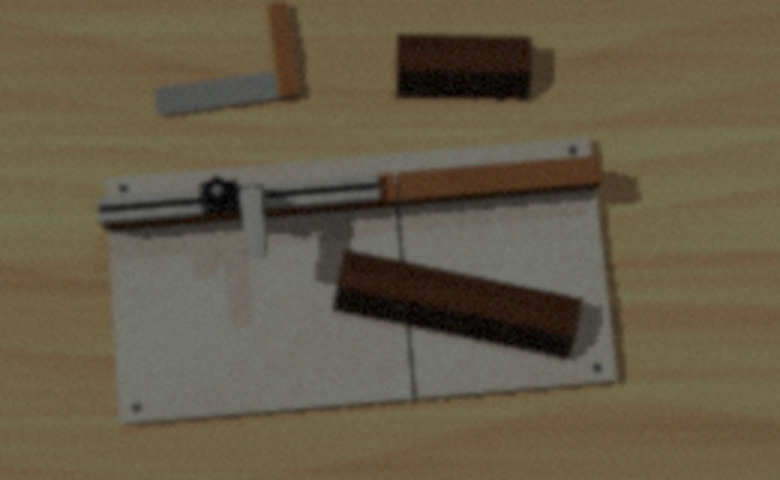

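View pics/sidec.png

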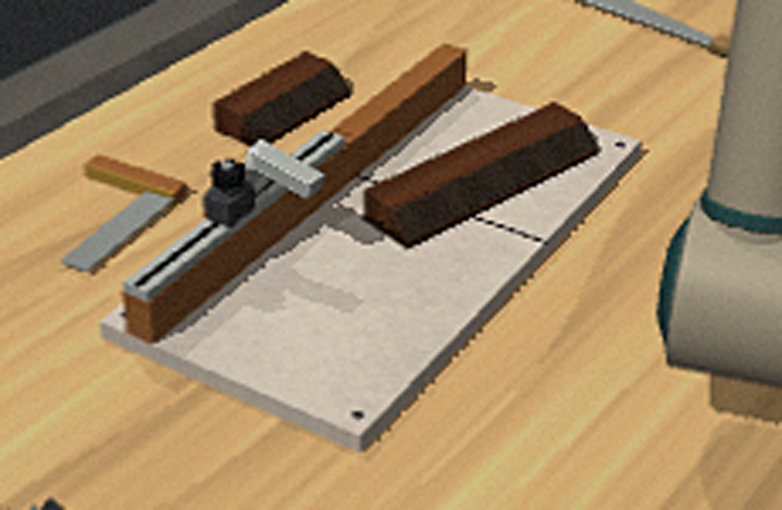

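The top crop shows the base's corners at about (122,423), (618,380), (593,142) and (105,180). The raised stop arm spans (252,185) to (257,257). The strip's top back edge runs (345,252) to (580,298), with its bark foot at (335,308) to (568,357). The side view agrees, and the plane is far off to the left.

Run:
```python
from h import *
np.set_printoptions(precision=4,suppress=True)
im=get_image("top")
c=lambda x,y,z:atz(im,[190+(x+.5)/3-.5,170+(y+.5)/3-.5],z)
J=[c(*p,.018) for p in((122,423),(618,380),(593,142),(105,180))]
for j in J: print(j)
yv=(J[0]-J[1]);yv2=J[3]-J[2];print(np.linalg.norm(yv),np.linalg.norm(yv2),np.arctan2(-yv[0],yv[1]),np.arctan2(-yv2[0],yv2[1]),"centre",sum(J)/4)
sl=[c(397,205,.018),c(415,398,.018)];print("slot",sl,np.arctan2((sl[0]-sl[1])[1],(sl[0]-sl[1])[0]))
B=[c(345,252,.052),c(580,298,.052),c(335,308,.026),c(568,357,.026)]
for b in B: print(b)
for d in(B[0]-B[1],B[2]-B[3]): print(np.linalg.norm(d),np.arctan2(-d[0],d[1]))
```

```text
[0.3873 0.2586 0.018 ]
[ 0.429  -0.2774  0.018 ]
[ 0.6928 -0.2593  0.018 ]
[0.6544 0.2829 0.018 ]
0.537634117264022 0.5435380379920466 0.07764807929171565 0.07055267895889851 centre [0.5409 0.0012 0.018 ]
slot [array([ 0.6234, -0.0404,  0.018 ]), array([ 0.4122, -0.0573,  0.018 ])] 0.08003987624931076
[0.5668 0.0165 0.052 ]
[ 0.5149 -0.2337  0.052 ]
[0.5095 0.0281 0.026 ]
[ 0.454  -0.2226  0.026 ]
0.2554775730868408 -0.20422308831878128
0.2567755694207741 -0.21749333908938076
```

>>> apply_moves --deltas '[0,100,-75,0,5,0,300,-225,0,12,0,559,-420,0,21.4,0,559,-420,0,21.4,0,559,-420,0,21.4,0,559,-420,0,21.4,0,559,-420,0,21.4,0,559,-420,0,21.4,0,559,-420,0,21.4,0,559,-420,0,21.4,0,559,-420,0,21.4,0,559,-420,0,21.4]' --squeeze 40

```text
clock: 2.45
position: [0.4792, -0.0731, 0.2503]
ee_rot: [0.0, 0.999, 0.038, 0.0]
contact_force: [0.1, -0.5, 0.4]
width: 0.0
gripper_force: 0.0
```

>>> apply_moves --deltas '[0,105,-169,0,0,0,105,-169,0,0,0,105,-169,0,0,0,105,-169,0,0,0,105,-169,0,0,0,105,-169,0,0,0,105,-169,0,0,0,105,-169,0,0]'

```text
clock: 3.12
position: [0.57, 0.101, 0.2497]
ee_rot: [0.0, 0.999, 0.038, -0.001]
contact_force: [-0.2, -0.4, -0.6]
width: 0.0
gripper_force: 0.0
```

Run:
```python
from h import *
np.set_printoptions(precision=4,suppress=True)
s=get_state();print(s["clock"],s["position"],s["contact_force"])
im=get_image("side")
a=im["frame"][190:270,250:350,::-1]; cv2.imwrite("pics/s1.png",cv2.resize(a,None,fx=7,fy=7,interpolation=cv2.INTER_CUBIC))
for k in("stop_toe","stop","stop_hinge"): print(k,best(place_of,k,im))
```

```text
3.1167 [0.57   0.101  0.2497] [-0.1684 -0.3645 -0.6163]
stop_toe ([303.6, 242.6], 0.54)
stop ([288.3, 245.4], 0.86)
stop_hinge ([284.8, 244.5], 0.76)
```

View pics/s1.png

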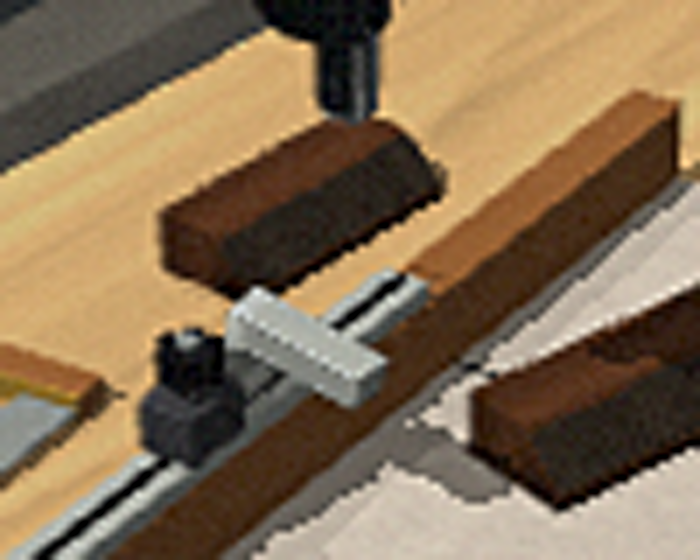

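>>> apply_moves --deltas '[0,0,0,40,0,0,0,0,75,0,0,0,0,100,0,0,0,0,108,0,0,-6,0,118,0,0,-11,0,129,0,0,-12,0,140,0,0,-12,0,152,0,0,-10,0,160,0,0,-7,0,168,0,0,-2,0,176,0,0,2,0,182,0]'

```text
clock: 4.32
position: [0.5707, 0.1011, 0.067]
ee_rot: [0.0, 0.999, 0.038, -0.003]
contact_force: [-18.9, -1.8, 6.8]
width: 0.0002
gripper_force: 0.0
```

>>> apply_moves --deltas '[0,3,0,0,0,0,6,0,0,0,0,6,0,0,0,0,6,0,0,0]'

```text
clock: 4.65
position: [0.5702, 0.1013, 0.0656]
ee_rot: [0.0, 0.999, 0.038, -0.009]
contact_force: [-15.6, -1.6, -0.3]
width: -0.0
gripper_force: 0.0
```

Run:
```python
from h import *
s=get_state();print(s["clock"],s["position"],s["contact_force"])
im=get_image("side")
a=im["frame"][190:270,250:350,::-1]; cv2.imwrite("pics/s2.png",cv2.resize(a,None,fx=7,fy=7,interpolation=cv2.INTER_CUBIC))
```

```text
4.65 [0.57016033 0.10132389 0.06557449] [-15.55271793  -1.56514953  -0.28175913]
```

View pics/s2.png

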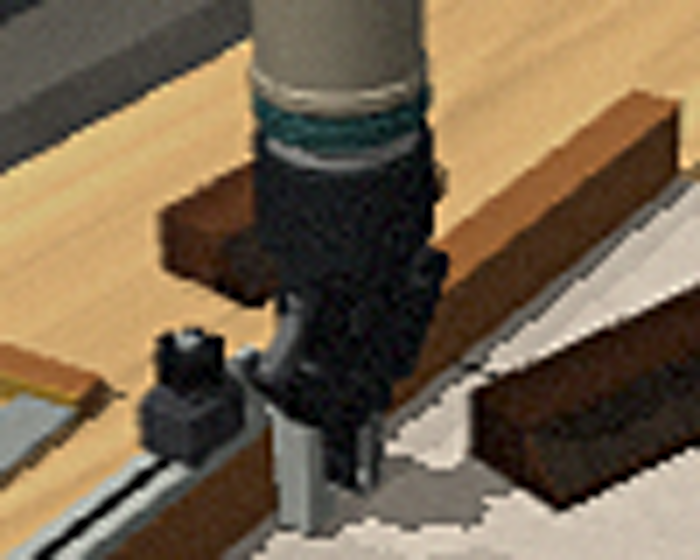

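>>> apply_moves --deltas '[0,-20,0,0,0,0,-40,0,0,0,0,-55,10,-35,0,0,-60,20,-70,0,0,-177,286,-70,0,0,-177,286,-70,0,0,-177,286,-70,0,0,-177,286,-70,0,0,-177,286,-70,0,0,-177,286,-70,0,0,-177,286,-70,0,0,-177,286,-70,0]'

```text
clock: 5.7
position: [0.4245, -0.2049, 0.1394]
ee_rot: [0.004, 0.999, 0.035, 0.002]
contact_force: [0.8, 0.3, -0.1]
width: -0.0
gripper_force: 0.0
```

```bash
cat > m.py <<'E'
from h import *
np.set_printoptions(precision=4,suppress=True)
F=np.array([.619,.009]);a=.077;J=np.array([[np.cos(a),np.sin(a)],[-np.sin(a),np.cos(a)]])
def j(p): return J@(np.array(p)[:2]-F)
E
python3 - <<'E'
from m import *
s=get_state();print(s["clock"],s["position"],j(s["position"]),s["contact_force"])
t=get_image("top");d=get_image("side")
for k,z in(("stop_toe",.023),("strip_end",.035),("strip_back",.035)):
    A=best(place_of,k,t);B=best(place_of,k,d)
    print(k,A[1],B[1],j(atz(t,A[0],z)),j(atz(d,B[0],z)),tri(ray(t,A[0]),ray(d,B[0])))
E
```

```text
5.7 [ 0.4245 -0.2049  0.1394] [-0.2104 -0.1983] [ 0.8339  0.2671 -0.0742]
stop_toe 0.53 0.52 [-0.0244  0.086 ] [-0.0249  0.0986] (array([0.5918, 0.095 , 0.0143]), np.float64(0.005601027081005628))
strip_end 0.68 0.87 [-0.0787  0.026 ] [-0.0689  0.0092] (array([0.5373, 0.0288, 0.0483]), np.float64(0.0011078562676094335))
strip_back 0.76 0.56 [-0.0823 -0.1183] [-0.1014 -0.1089] (array([ 0.5416, -0.1193,  0.0244]), np.float64(0.013308127506673453))
```

>>> apply_moves --deltas '[0,0,0,40,0,0,0,0,75,0,0,0,0,98,0,0,10,0,98,0,0,17,0,98,0,0,24,0,98,0,0,32,0,98,0,0,40,0,98,0,0,47,0,98,0,0,54,0,98,0,0,61,0,98,0,0,66,0,98,0]'

```text
clock: 7.1
position: [0.4906, -0.1917, 0.0402]
ee_rot: [0.0, 0.999, 0.038, 0.0]
contact_force: [-0.1, -0.1, 0.7]
width: -0.0001
gripper_force: 0.2
```

Run:
```python
from m import *
s=get_state();print(s["clock"],s["position"],j(s["position"]),s["contact_force"])
t=get_image("top");d=get_image("side")
for k,z in(("strip_end",.035),("strip_back",.035)):
    A=best(place_of,k,t);B=best(place_of,k,d)
    print(k,A[1],B[1],A[0] and j(atz(t,A[0],z)),B[0] and j(atz(d,B[0],z)))
a=t["frame"][200:310,210:400,::-1];a=cv2.convertScaleAbs(a,alpha=1.6); cv2.imwrite("pics/t2.png",cv2.resize(a,None,fx=4,fy=4,interpolation=cv2.INTER_CUBIC))
```

```text
7.1 [ 0.4906 -0.1917  0.0402] [-0.1434 -0.1902] [-0.0567 -0.1357  0.7089]
strip_end 0.68 0.94 [-0.087   0.0364] [-0.074   0.0209]
strip_back 0.58 0.73 [-0.0473 -0.1083] [-0.0693 -0.1039]
```

View pics/t2.png

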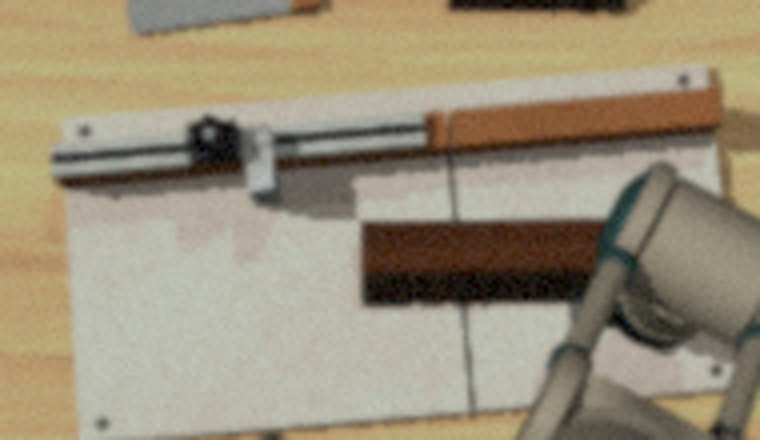

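>>> apply_moves --deltas '[0,6,0,0,0,0,12,0,0,0,0,0,0,0,0,0,-6,-30,0,0,0,-6,-65,0,0,0,-6,-88,0,0,0,0,-88,0,0,0,8,-88,0,0,0,16,-88,0,0,0,24,-88,0,0,0,32,-88,0,0,0,40,-88,0,0]'

```text
clock: 8.4
position: [0.5239, -0.1016, 0.0399]
ee_rot: [0.0, 0.999, 0.038, 0.0]
contact_force: [-0.5, -0.2, -0.2]
width: -0.0005
gripper_force: 0.5
```

Run:
```python
from m import *
s=get_state();print(s["clock"],s["position"],j(s["position"]),s["contact_force"])
t=get_image("top");d=get_image("side")
for k,z in(("strip_end",.035),("strip_back",.035)):
    A=best(place_of,k,t);B=best(place_of,k,d)
    print(k,A[1],B[1],A[0] and j(atz(t,A[0],z)),B[0] and j(atz(d,B[0],z)))
a=t["frame"][200:310,210:400,::-1];a=cv2.convertScaleAbs(a,alpha=1.6); cv2.imwrite("pics/t3.png",cv2.resize(a,None,fx=4,fy=4,interpolation=cv2.INTER_CUBIC))
```

```text
8.4 [ 0.5239 -0.1016  0.0399] [-0.1033 -0.103 ] [-0.4618 -0.1781 -0.1762]
strip_end 0.79 0.97 [-0.0667  0.0403] [-0.0624  0.0306]
strip_back 0 0 None None
```

View pics/t3.png

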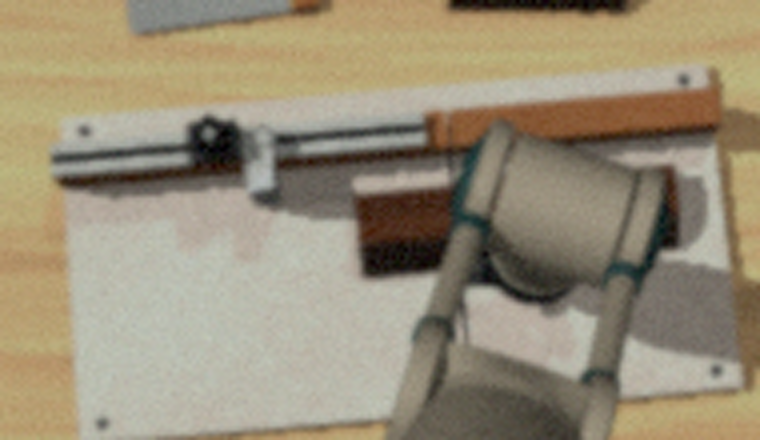

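>>> apply_moves --deltas '[0,10,0,0,0,0,20,0,0,0,0,20,0,0,0,0,8,0,0,0,0,0,20,0,0,0,0,60,0,0,0,0,100,0,0,0,0,130,0,0,0,0,152,0,0,0,15,152,0,0,0,42,152,0,0,0,62,152,0,0]'

```text
clock: 9.7
position: [0.598, -0.2488, 0.0402]
ee_rot: [0.0, 0.999, 0.037, 0.001]
contact_force: [0.6, 0.3, 0.1]
width: 0.0005
gripper_force: 0.0
```

>>> apply_moves --deltas '[0,0,-10,0,0,0,0,-18,0,0,0,0,-26,0,0,0,0,-34,0,0,0,0,-42,0,0,0,0,-50,0,0,0,0,-56,0,0]'

```text
clock: 10.28
position: [0.5912, -0.1906, 0.0401]
ee_rot: [-0.0, 0.999, 0.038, -0.0]
contact_force: [-0.1, -0.9, -0.2]
width: 0.0002
gripper_force: 0.3
```

Run:
```python
from m import *
s=get_state();print(s["clock"],s["position"],j(s["position"]),s["contact_force"])
t=get_image("top");d=get_image("side")
for k,z in(("strip_end",.035),("strip_back",.035),("stop_toe",.023)):
    A=best(place_of,k,t);B=best(place_of,k,d)
    print(k,A[1],B[1],A[0] and j(atz(t,A[0],z)),B[0] and j(atz(d,B[0],z)))
a=cv2.resize(cv2.convertScaleAbs(t["frame"][200:300,210:400,::-1],alpha=1.6),None,fx=4,fy=4,interpolation=cv2.INTER_CUBIC)[:290]
b=cv2.resize(d["frame"][200:277,250:440,::-1],None,fx=4,fy=4,interpolation=cv2.INTER_CUBIC)
cv2.imwrite("pics/t4.png",np.vstack([a,b])[:600])
```

```text
10.2833 [ 0.5912 -0.1906  0.0401] [-0.043  -0.1969] [-0.0973 -0.9045 -0.2237]
strip_end 0.67 0.97 [-0.0392  0.0892] [-0.0372  0.0726]
strip_back 0.83 0.83 [-0.0001 -0.0499] [-0.0067 -0.0513]
stop_toe 0.45 0.65 [-0.0274  0.0856] [-0.0213  0.0913]
```

View pics/t4.png

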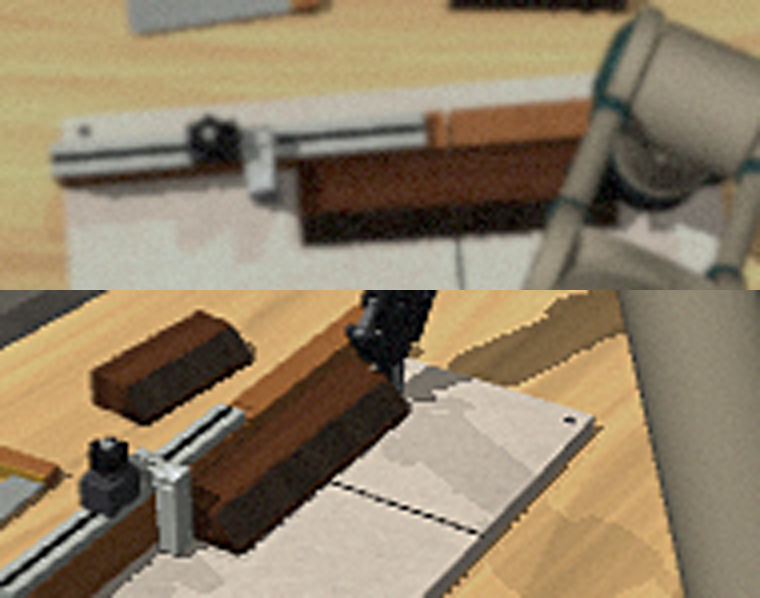

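>>> apply_moves --deltas '[0,0,-6,0,0,0,0,-10,0,0,0,0,-13,0,0,0,0,-15,0,0,0,0,-15,0,0]'

```text
clock: 11.1
position: [0.5909, -0.177, 0.0401]
ee_rot: [0.001, 0.999, 0.039, 0.0]
contact_force: [-0.6, -2.3, -0.6]
width: 0.0
gripper_force: 1.0
```

>>> apply_moves --deltas '[0,0,-2,0,0,0,0,-3,0,0,0,0,-3,0,0]'

```text
clock: 11.35
position: [0.5917, -0.1766, 0.0405]
ee_rot: [0.003, 0.999, 0.039, 0.001]
contact_force: [0.3, -7.7, -0.8]
width: -0.0001
gripper_force: 4.2
```

>>> apply_moves --deltas '[0,0,10,0,0,0,-15,20,0,0,0,-45,20,0,0,0,-63,20,0,0,0,-63,-5,0,0,0,-63,-40,0,0,0,-63,-80,0,0,0,-63,-120,0,0,0,-63,-150,0,0,0,-55,-152,0,0,0,-45,-152,0,0,0,-40,-152,0,0]'

```text
clock: 12.35
position: [0.5415, -0.0256, 0.0404]
ee_rot: [0.0, 0.999, 0.038, 0.001]
contact_force: [0.4, 0.3, 0.3]
width: 0.0001
gripper_force: 0.0
```

>>> apply_moves --deltas '[0,3,0,0,0,0,6,0,0,0,0,9,0,0,0,0,11,0,0,0,0,11,0,0,0]'

```text
clock: 12.77
position: [0.5468, -0.0255, 0.0392]
ee_rot: [-0.0, 0.999, 0.038, -0.004]
contact_force: [-6.0, -2.7, 3.3]
width: -0.0004
gripper_force: 2.9
```

Run:
```python
from m import *
s=get_state();print(s["clock"],s["position"],j(s["position"]),s["contact_force"])
t=get_image("top");d=get_image("side")
for k,z in(("strip_end",.035),("strip_back",.035),("stop_toe",.023)):
    A=best(place_of,k,t);B=best(place_of,k,d)
    print(k,A[1],B[1],A[0] and j(atz(t,A[0],z)),B[0] and j(atz(d,B[0],z)))
a=cv2.resize(cv2.convertScaleAbs(t["frame"][220:270,250:383,::-1],alpha=1.6),None,fx=6,fy=6,interpolation=cv2.INTER_CUBIC)
b=cv2.resize(d["frame"][225:275,275:408,::-1],None,fx=6,fy=6,interpolation=cv2.INTER_CUBIC)
cv2.imwrite("pics/t5.png",np.vstack([a,b])[:600])
```

```text
12.7667 [ 0.5468 -0.0255  0.0392] [-0.0746 -0.0289] [-5.9637 -2.739   3.2898]
strip_end 0.86 0.81 [-0.0391  0.0948] [-0.021   0.0645]
strip_back 0 0.88 None [-0.0147 -0.0333]
stop_toe 0.72 0.69 [-0.0243  0.091 ] [-0.0414  0.1184]
```

View pics/t5.png

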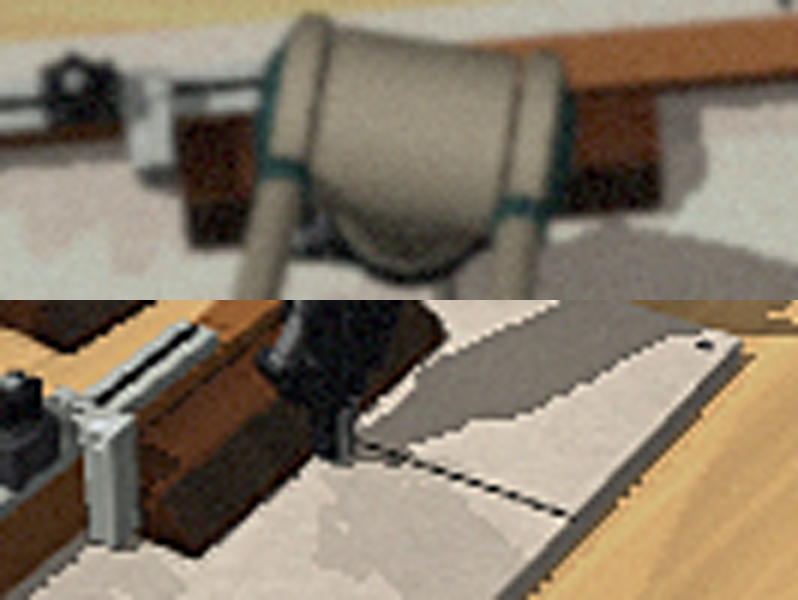

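>>> apply_moves --deltas '[0,-8,0,0,0,0,-20,0,-5,0,0,-20,0,-25,0,0,-20,-15,-43,0,0,-18,-34,-43,0,0,-18,-34,-43,0,0,-10,-34,-35,0,0,-2,-34,-27,0,0,3,-34,-22,0,0,3,-34,-22,0]'

```text
clock: 14.0
position: [0.5511, 0.009, 0.0599]
ee_rot: [-0.0, 0.999, 0.038, -0.001]
contact_force: [-0.9, -0.1, -0.1]
width: -0.0002
gripper_force: 0.0
```

>>> apply_moves --deltas '[0,2,0,2,0,0,4,0,4,0,0,6,-1,6,0,0,6,-1,6,0]'

```text
clock: 14.33
position: [0.5565, 0.0111, 0.0556]
ee_rot: [-0.0, 0.999, 0.038, -0.0]
contact_force: [0.9, 0.7, 0.6]
width: -0.0001
gripper_force: 0.0
```

>>> apply_moves --deltas '[0,2,0,2,0,0,4,-1,4,0,0,5,-1,5,0,0,5,-1,5,0]'

```text
clock: 14.67
position: [0.5573, 0.0113, 0.0547]
ee_rot: [0.001, 0.999, 0.039, -0.004]
contact_force: [-14.5, -3.8, 30.7]
width: 0.0001
gripper_force: 16.1
```

>>> apply_moves --deltas '[0,0,0,-2,0,0,1,0,-2.5,0,0,1,0,-2.5,0,0,1,0,-2.5,0]'

```text
clock: 15.0
position: [0.5574, 0.0114, 0.055]
ee_rot: [0.001, 0.999, 0.039, -0.005]
contact_force: [-11.6, -3.7, 17.3]
width: -0.0003
gripper_force: 10.3
```

>>> apply_moves --deltas '[0,1,0,-0.5,0,0,1.5,0,-0.5,0,0,1.5,0,-0.5,0,0,1.5,0,-0.5,0]'

```text
clock: 15.33
position: [0.5574, 0.0114, 0.055]
ee_rot: [0.001, 0.999, 0.039, -0.006]
contact_force: [-12.8, -4.4, 16.4]
width: -0.0003
gripper_force: 10.8
```

Run:
```python
from m import *
s=get_state();print(s["clock"],s["position"],j(s["position"]),s["contact_force"])
t=get_image("top");d=get_image("side")
for k,z in(("strip_end",.035),("strip_back",.035),("stop_toe",.023)):
    A=best(place_of,k,t);B=best(place_of,k,d)
    print(k,A[1],B[1],A[0] and j(atz(t,A[0],z)),B[0] and j(atz(d,B[0],z)))
a=cv2.resize(cv2.convertScaleAbs(t["frame"][220:270,250:383,::-1],alpha=1.6),None,fx=6,fy=6,interpolation=cv2.INTER_CUBIC)
b=cv2.resize(d["frame"][225:275,275:408,::-1],None,fx=6,fy=6,interpolation=cv2.INTER_CUBIC)
cv2.imwrite("pics/t6.png",np.vstack([a,b])[:600])
```

```text
15.3333 [0.5574 0.0114 0.055 ] [-0.0612  0.0071] [-12.8238  -4.3625  16.4361]
strip_end 0.83 0.68 [-0.0265  0.0909] [-0.0318  0.0853]
strip_back 0.7 0.9 [ 0.0035 -0.0384] [-0.0164 -0.0404]
stop_toe 0.61 0.47 [-0.0211  0.0937] [-0.0155  0.0753]
```

View pics/t6.png

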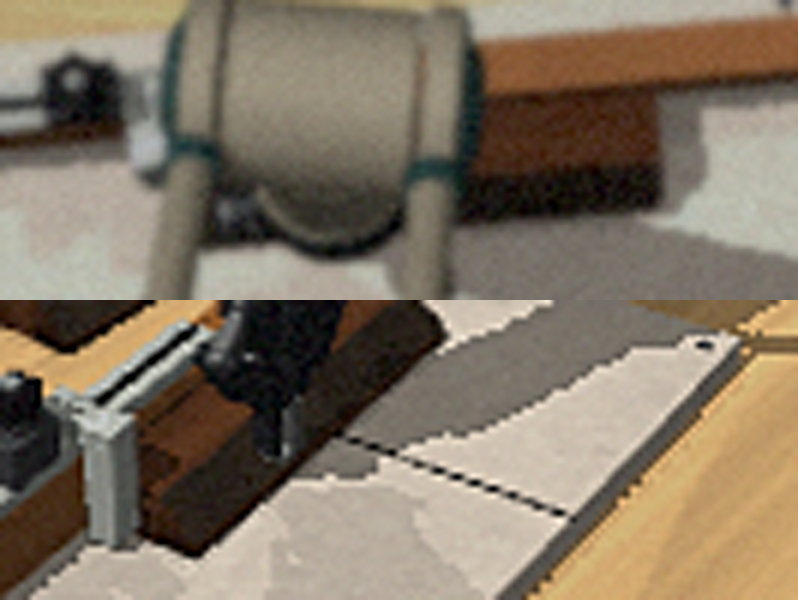

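>>> apply_moves --deltas '[0,0.5,0,-0.5,0,0,0.5,0,-0.5,0,0,0.5,0,-0.5,0,0,0.5,0,-0.5,0]'

```text
clock: 16.07
position: [0.5574, 0.0114, 0.055]
ee_rot: [0.001, 0.999, 0.039, -0.007]
contact_force: [-12.4, -5.6, 14.1]
width: 0.0
gripper_force: 10.0
```

```bash
python3 -c "
from rig import *
s=get_state();print(s['position'],s['contact_force'],s['qd']);print(sign_off())"
```

```text
[0.55744779 0.01138466 0.05503421] [-12.4350748   -5.58163726  14.07381095] [-6.70378251e-04  8.50530423e-04 -2.19777030e-04  5.88005135e-05
 -7.43846926e-04 -6.07569072e-04]
the job is handed in; nothing more can be done
None
```

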